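Put the drawing-review stamps back in their caddy

TASK

Tidy the drawing-review stamps on this drafting desk: stand each of the four square-footed stamps with black knobs upright on the floor of the caddy bay of its own colour (red in red, green in green, blue in blue, yellow in yellow), and let go of it. Leave the two round-footed stamps with wooden knobs, which belong to someone else, standing where they are.

Things in the scene. Friction and masses are not known exactly. Their poses are not given: they have to be found in the camera images.
- stamp_red_c (a point): red review stamp: red SQUARE foot 40 x 40 mm, 24 mm tall, under a BLACK knob handle with a red dot on top; 88 mm tall in all, 60 to 130 g, standing upright. The knob is round about the vertical axis: 26-27 mm across from 48 to 78 mm above the underside, domed above that, narrowing to a 19 mm neck below. This point is the stamp's centre, 44 mm above its underside; z up, x and y parallel to the foot's sides.
- stamp_green_c (a point): green review stamp: green SQUARE foot 40 x 40 mm, 24 mm tall, under a BLACK knob handle with a green dot on top; 88 mm tall in all, 60 to 130 g, standing upright. The knob is round about the vertical axis: 26-27 mm across from 48 to 78 mm above the underside, domed above that, narrowing to a 19 mm neck below. This point is the stamp's centre, 44 mm above its underside; z up, x and y parallel to the foot's sides.
- stamp_blue_c (a point): blue review stamp: blue SQUARE foot 40 x 40 mm, 24 mm tall, under a BLACK knob handle with a blue dot on top; 88 mm tall in all, 60 to 130 g, standing upright. The knob is round about the vertical axis: 26-27 mm across from 48 to 78 mm above the underside, domed above that, narrowing to a 19 mm neck below. This point is the stamp's centre, 44 mm above its underside; z up, x and y parallel to the foot's sides.
- stamp_yellow_c (a point): yellow review stamp: yellow SQUARE foot 40 x 40 mm, 24 mm tall, under a BLACK knob handle with a yellow dot on top; 88 mm tall in all, 60 to 130 g, standing upright. The knob is round about the vertical axis: 26-27 mm across from 48 to 78 mm above the underside, domed above that, narrowing to a 19 mm neck below. This point is the stamp's centre, 44 mm above its underside; z up, x and y parallel to the foot's sides.
- round_red_c (a point): look-alike red stamp that does not belong in the caddy: red ROUND foot 44 mm across under a pale WOOD-coloured knob (same knob shape, same 88 mm height, red dot on top). This point is its centre, 44 mm above its underside.
- round_blue_c (a point): look-alike blue stamp that does not belong in the caddy: blue ROUND foot 44 mm across under a pale WOOD-coloured knob (same knob shape, same 88 mm height, blue dot on top). This point is its centre, 44 mm above its underside.
- bay_red: red bay of the caddy: fixed open square box, red all over, 78 x 78 mm outside, 72 x 72 mm inside, walls 3 mm thick, 26 mm tall from its origin; inner floor 3 mm above its origin. Origin: centre of its underside, 6 mm above the table; z up, x and y parallel to its walls. The four bays stand two by two, 80 mm from centre to centre, in a low black tray 176 x 176 mm, 16 mm tall, turned with the bays.
- bay_green: green bay of the caddy: fixed open square box, green all over, 78 x 78 mm outside, 72 x 72 mm inside, walls 3 mm thick, 26 mm tall from its origin; inner floor 3 mm above its origin. Origin: centre of its underside, 6 mm above the table; z up, x and y parallel to its walls. The four bays stand two by two, 80 mm from centre to centre, in a low black tray 176 x 176 mm, 16 mm tall, turned with the bays.
- bay_blue: blue bay of the caddy: fixed open square box, blue all over, 78 x 78 mm outside, 72 x 72 mm inside, walls 3 mm thick, 26 mm tall from its origin; inner floor 3 mm above its origin. Origin: centre of its underside, 6 mm above the table; z up, x and y parallel to its walls. The four bays stand two by two, 80 mm from centre to centre, in a low black tray 176 x 176 mm, 16 mm tall, turned with the bays.
- bay_yellow: yellow bay of the caddy: fixed open square box, yellow all over, 78 x 78 mm outside, 72 x 72 mm inside, walls 3 mm thick, 26 mm tall from its origin; inner floor 3 mm above its origin. Origin: centre of its underside, 6 mm above the table; z up, x and y parallel to its walls. The four bays stand two by two, 80 mm from centre to centre, in a low black tray 176 x 176 mm, 16 mm tall, turned with the bays.
Things that resemble listed ones, but are neither listed nor needed, are in the scene too. What is shaped like the part that bears stamp_yellow_c but pink is not meant. Leave any pink look-alike of the part that bears stamp_red_c alone.

How it is judged:
By the outcome, as a careful person would: the job done as asked, in the order asked, and still so for the second after the job is handed in, with the robot touching nothing.
It also fails if it takes over 96 s, if anything falls off the work surface, if the arm or the gripper's body presses on something with over 40 N, if the wrist force passes 120 N, or if a joint passes its speed limit or range.

ROBOT

A 6-joint arm with a two-finger parallel gripper is mounted at the origin on the work surface. World frame = base frame: x ahead of the robot, y to its left, z up, the work surface at z = 0. Lengths are in m, angles in rad, forces in N, time in s.
With the tool pointing down it reaches from about 0.25 to 0.775 m from the base axis. Payload 4 kg.
Tool frame: the origin (TCP) lies midway between the tips of the shut fingers; the grasp point (between the pads) lies 19 mm behind it; z points along the fingers, y is the direction in which the jaws open and shut (so a half turn about z gives the same grasp; the last joint's range is limited). The gripper opens to 94 mm and grips with 3 to 60 N. Pads are 16 mm wide; open, the fingers measure 119 mm over their backs; the gripper's body (75 mm by 177 mm) begins 78 mm behind the grasp point.
Start: joints at [-1.432, 0.087, 1.371, -0, 1.684, -0.103], TCP at [0.132, -0.534, 0.206] pointing down, gripper open.
Joint ranges: [-3.1, 3.1], [-0.76, 2.03], [0.27, 2.55], [-1.08, 4.22], [0.17, 2.65], [-2.57, 2.57]. Speed limits (rad/s): [2.79, 2.79, 3.14, 3.14, 3.14, 3.14].

INTERFACE

Orientations are given as [roll, pitch, yaw] about the fixed x, y, z axes, in that order (R = Rz(yaw) Ry(pitch) Rx(roll)).
In Python, from bench import robot, cams gives the robot as it stands.
- The arm moves only by the tool step_arm, never from a script. Its argument "plan" is a list that holds one entry, the list of rows, each a list of 5 numbers: the shift along the world's x, y, z in mm, then the turn about the world's z in rad, then the opening in per cent of the stroke, from 0 (shut) to 100 (fully open). In form: [[[tx, ty, tz, turn, fingers], ...]]. A call has 1 to 8 rows; each row is the pose to reach, as a shift and turn from the pose commanded when the call began; what a row does not reach only later rows make up. A row lasts 1/12 s, in which the tool goes at most 41.7 mm and 7.16 degrees, less where a joint would pass 70% of its speed; a pose out of reach is approached as far as the arm can. A call with a gripper value outside its range is refused whole. The fingers move at their own pace and stop on an object; the grip force is fixed at half the most. Time passes only in rows, so rows that repeat a pose let the fingers close. It gives the time, the measured TCP pose, the force and the opening at its end, in the units of the state.
- robot.get_obs(): the state, without advancing time (a new reading comes with each control period).
- cams.snapshot(name): name is "scene" or "side" or "wrist"; returns a dict with "frame" (420x560x3 uint8, red, green, blue), "camera_matrix" (3x3 intrinsics, pixels), "k1" (the pictures are not rectified: a ray, as slopes to the right and down, at radius r is drawn at 1 + k1 r^2 times it, then the intrinsics apply), "origin" and "attitude" of the camera in the world; the wrist camera has in their place "T_tool_cam" (4x4, takes a point from camera to tool coordinates, whose origin is the TCP and whose axes are the flange's). Camera axes: x right, y down, z forward; pixel columns grow to the right and rows downward; lengths in m; the calibration is good to about 2 mm. A picture is of the moment at which its call begins: read the wrist's pose just before it. There is no depth.
- robot.close_job(): hands the job in, once; it reports no verdict.
The state is a dict: "time": time; "joint_positions": joint angles; "qvel": joint speeds; "joint_torque": joint torques, N m; "tool_pos": TCP position; "ee_rot": TCP orientation; "wrist_force": force on the tool from outside, world axes, zero at the start; "wrist_torque": the same for the moment, N m; "width": finger opening in m.
Only numpy, scipy, OpenCV 4.12 (cv2) and the standard library are available. Lean on these libraries where they do the work, as an engineer would, in place of code of your own. Each camera call takes 0.05 s, during which the arm holds its last target. There are 200 camera calls.

## Working session

There is one attempt and no reset: what is moved stays moved. The work goes in short steps, Python scripts to look and compute and a tool call to move; the robot and the scene stay as the last step left them, time stands still between calls to the robot, and variables do not carry over. Pictures are saved under pics/ and viewed, about 12 in all and at most 16, crops included, and the job is handed in when it is done.

Besides the shell and the picture viewer there is one more tool, called after "Request:" by a JSON object that holds its "name" and its "arguments", one argument or row to a line. step_arm: Moves the arm, as the interface text tells. Its arguments: {"type":"object","properties":{"plan":{"type":"array"}},"required":["plan"]}

```bash
mkdir -p pics; cat > h.py <<'E'
import numpy as np, cv2
from bench import robot, cams
from scipy.spatial.transform import Rotation as R
def snap(n,f=None):
    o=robot.get_obs(); s=cams.snapshot(n)
    if f: cv2.imwrite('pics/'+f,cv2.cvtColor(s['frame'],cv2.COLOR_RGB2BGR))
    if n=='wrist':
        er=np.array(o['ee_rot']); Rt=R.from_euler('xyz',er).as_matrix() if er.size==3 else er
        T=np.array(s['T_tool_cam']); s['C']=Rt@T[:3,3]+o['tool_pos']; s['A']=Rt@T[:3,:3]
    else:
        s['C']=np.array(s['origin']); a=np.array(s['attitude']); s['A']=R.from_euler('xyz',a).as_matrix() if a.size==3 else a
    return s
def ray(s,u,v,z):
    K=np.array(s['camera_matrix']); x=np.array([(u-K[0,2])/K[0,0],(v-K[1,2])/K[1,1]]); k=float(s['k1']); p=x.copy()
    for _ in range(20): p=x/(1+k*(p@p))
    d=s['A']@np.array([p[0],p[1],1]); return s['C']+d*(z-s['C'][2])/d[2]
E
python3 - <<'E'
from h import *
for n in ['scene','side','wrist']:
    s=snap(n,n+'0.png'); print(n,s['C'],s['A'].round(3).tolist(),s['k1'],np.array(s['camera_matrix']).tolist())
print(cams.snapshot('scene').get('attitude'));print(robot.get_obs())
E
```

```text
scene [ 0.88833025 -0.77323189  0.89478216] [[0.9, 0.3, -0.316], [0.435, -0.644, 0.629], [-0.015, -0.704, -0.71]] -0.16579666867504536 [[486.4654752316915, 0.0, 276.0895442311566], [0.0, 486.4654752316915, 204.58231567667715], [0.0, 0.0, 1.0]]
side [0.51175522 0.69056731 0.79851806] [[-1.0, -0.029, 0.008], [-0.026, 0.708, -0.706], [0.015, -0.705, -0.709]] -0.048858314381666816 [[421.6463007444113, 0.0, 284.5703838300574], [0.0, 421.6463007444113, 203.98251314035426], [0.0, 0.0, 1.0]]
wrist [ 0.204311   -0.51559772  0.38426226] [[0.239, -0.938, -0.249], [-0.971, -0.232, -0.06], [-0.002, 0.256, -0.967]] -0.07752367955054687 [[326.3861483274478, 0.0, 280.7400073366284], [0.0, 326.3861483274478, 209.56827690403742], [0.0, 0.0, 1.0]]
[-2.3608084   0.0150597   0.45047281]
{'time': 0.2, 'joint_positions': array([-1.43207520e+00,  8.76704205e-02,  1.37168176e+00,  3.12118259e-05,
        1.68360119e+00, -1.03129149e-01]), 'qvel': array([ 0.00167473, -0.003523  , -0.0043302 ,  0.00022302,  0.00150036,
       -0.00021034]), 'joint_torque': array([ 6.59898778e-04, -3.40130997e+01, -3.02403975e+01,  7.17877387e-02,
        3.00425047e-02, -1.21670337e-04]), 'tool_pos': array([ 0.13166776, -0.53365511,  0.20475015]), 'ee_rot': array([-3.14024235e+00, -1.70935136e-04,  2.41853650e-01]), 'wrist_force': array([-0.08351533,  0.78762094,  0.09272421]), 'wrist_torque': array([-0.01829538,  0.02052004, -0.0055328 ]), 'width': 0.09428706984378449}
```

View pics/scene0.png

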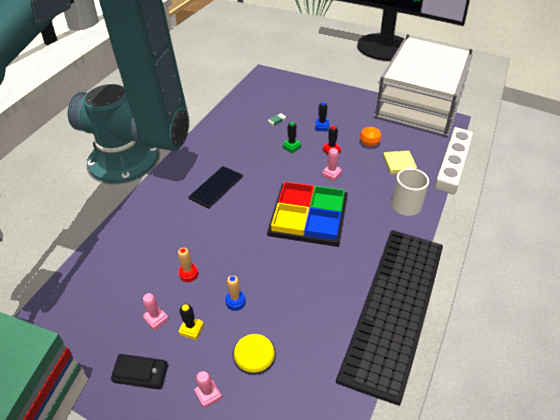

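View pics/side0.png

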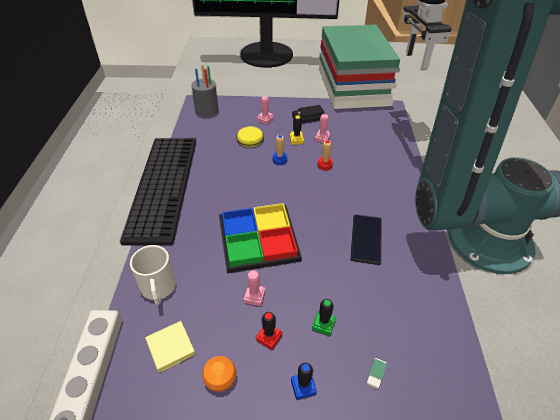

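Scene view: black-knob square stamps at yellow (190,320), green (291,137), blue (322,115) and red (332,140). Pink look-alikes are at (332,163), (153,310) and (207,388). The wood-knob round stamps are at (187,265) and (235,293). The caddy is at about (310,212). Next I measure from colour blobs in both views.

```bash
cat > m.py <<'E'
from h import *
H={'red':[(0,6),(174,180)],'yellow':[(24,34)],'green':[(50,85)],'blue':[(105,125)],'pink':[(160,175)]}
def blobs(s,mina=4,maxa=4000):
    hsv=cv2.cvtColor(s['frame'],cv2.COLOR_RGB2HSV); out=[]
    for c,rs in H.items():
        m=sum(cv2.inRange(hsv,(a,90 if c=='pink' else 150,60),(b,255,255)) for a,b in rs)
        n,l,st,ce=cv2.connectedComponentsWithStats(m.astype(np.uint8))
        for i in range(1,n):
            if mina<=st[i,4]<=maxa: out.append((c,int(st[i,4]),ce[i].round(1)))
    return out
E
python3 - <<'E'
from m import *
roi={'scene':(120,80,420,400),'side':(180,90,420,420)}
for n in roi:
    s=snap(n); a=roi[n]
    for c,ar,p in blobs(s):
        if a[0]<p[0]<a[2] and a[1]<p[1]<a[3]: print(n,c,ar,p,'z88',ray(s,*p,.088)[:2].round(3),'z12',ray(s,*p,.012)[:2].round(3))
E
```

```text
scene red 16 [332.9 127.3] z88 [0.541 0.281] z12 [0.508 0.38 ]
scene red 110 [330.6 147.7] z88 [0.568 0.193] z12 [0.538 0.284]
scene red 658 [295.9 193.4] z88 [ 0.556 -0.005] z12 [0.525 0.067]
scene red 13 [182.5 250.2] z88 [ 0.406 -0.269] z12 [ 0.361 -0.221]
scene red 234 [188.2 273.5] z88 [ 0.452 -0.316] z12 [ 0.411 -0.273]
scene yellow 872 [289.4 218.4] z88 [ 0.576 -0.086] z12 [ 0.547 -0.021]
scene yellow 34 [184.9 307.2] z88 [ 0.491 -0.389] z12 [ 0.453 -0.353]
scene yellow 213 [190.8 328.7] z88 [ 0.527 -0.425] z12 [ 0.493 -0.392]
scene yellow 1257 [253.7 353.1] z88 [ 0.658 -0.418] z12 [ 0.636 -0.384]
scene green 10 [291.8 123.4] z88 [0.429 0.249] z12 [0.386 0.345]
scene green 154 [291.4 145.6] z88 [0.47  0.157] z12 [0.431 0.245]
scene green 677 [327.6 198.2] z88 [0.631 0.012] z12 [0.606 0.086]
scene blue 14 [322.9 103.5] z88 [0.471 0.38 ] z12 [0.432 0.488]
scene blue 140 [321.6 124.9] z88 [0.508 0.278] z12 [0.472 0.377]
scene blue 948 [322.6 223.5] z88 [ 0.65  -0.069] z12 [ 0.628 -0.002]
scene blue 17 [232.1 278.4] z88 [ 0.54  -0.288] z12 [ 0.507 -0.242]
scene blue 246 [235.1 301
[... 1519 characters left out ...]
3.8 248.3] z88 [0.604 0.121] z12 [0.613 0.06 ]
side green 36 [327.  302.5] z88 [0.43  0.249] z12 [0.422 0.202]
side green 285 [323.  324.7] z88 [0.44  0.297] z12 [0.432 0.255]
side blue 8 [279.6 136. ] z88 [ 0.541 -0.288] z12 [ 0.544 -0.393]
side blue 130 [279.5 158.7] z88 [ 0.537 -0.187] z12 [ 0.54 -0.28]
side blue 740 [238.8 221.2] z88 [0.622 0.043] z12 [ 0.634 -0.027]
side blue 51 [305.5 367.3] z88 [0.473 0.379] z12 [0.469 0.346]
side blue 358 [302.7 388. ] z88 [0.478 0.415] z12 [0.474 0.386]
side pink 220 [264.9 111.9] z88 [ 0.589 -0.41 ] z12 [ 0.598 -0.528]
side pink 218 [322.6 129.6] z88 [ 0.417 -0.326] z12 [ 0.407 -0.434]
side pink 373 [254.2 291.2] z88 [0.573 0.228] z12 [0.58  0.179]
```

```bash
python3 - <<'E'
import cv2
a=cv2.imread('pics/scene0.png');b=cv2.imread('pics/side0.png')
A=cv2.resize(a[90:190,250:380],(520,400),interpolation=cv2.INTER_CUBIC)
B=cv2.resize(a[240:410,130:260],(306,400),interpolation=cv2.INTER_CUBIC)
cv2.imwrite('pics/crop.png',cv2.hconcat([A,B[:,:280]]))
E
```

```text
(no output)
```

View pics/crop.png

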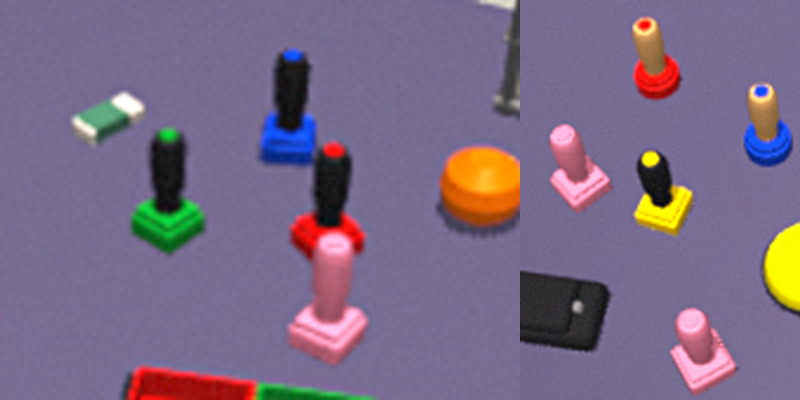

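Dots found in the two views agree within 2 mm, with the stamps upright:

| Stamp | x (m) | y (m) |
|---|---|---|
| red | 0.542 | 0.281 |
| green | 0.430 | 0.249 |
| blue | 0.472 | 0.380 |
| yellow | 0.491 | -0.390 |

The crop shows a square foot and black knob on all four; the pink and wood-knob ones are left alone. I'll go above the caddy first for a close look.

Request:
{"name": "step_arm", "arguments": {
  "plan": [
    [[219, 267, 60, 0.66, 50], [219, 267, 60, 0.66, 50], [219, 267, 60, 0.66, 50], [219, 267, 60, 0.66, 50], [219, 267, 60, 0.66, 50], [219, 267, 60, 0.66, 50], [219, 267, 60, 0.66, 50], [219, 267, 60, 0.66, 50]]
  ]
}}

```text
time: 0.97
tool_pos: [0.3407, -0.2783, 0.2631]
ee_rot: [3.141, 0.0, 0.901]
wrist_force: [0.4, -0.8, -0.1]
width: 0.0474
```

Request:
{"name": "step_arm", "arguments": {
  "plan": [
    [[219, 267, 0, 0.67, 50], [219, 267, 0, 0.67, 50], [219, 267, 0, 0.67, 50], [219, 267, 0, 0.67, 50], [219, 267, 0, 0.67, 50], [219, 267, 0, 0.67, 50], [219, 267, 0, 0.67, 50], [219, 267, 0, 0.67, 50]]
  ]
}}

```text
time: 1.63
tool_pos: [0.5523, -0.0204, 0.2626]
ee_rot: [3.141, 0.0, 1.572]
wrist_force: [0.4, -2.0, -0.2]
width: 0.0473
```

Request:
{"name": "step_arm", "arguments": {
  "plan": [
    [[0, 0, 0, 0, 50], [0, 0, 0, 0, 50]]
  ]
}}

```text
time: 1.8
tool_pos: [0.5519, -0.0206, 0.2614]
ee_rot: [-3.14, -0.0, 1.576]
wrist_force: [0.0, -0.0, 0.8]
width: 0.0466
```

```bash
python3 - <<'E'
from m import *
s=snap('wrist','w1.png')
print(s['C'])
for c,ar,p in blobs(s,30,60000): print(c,ar,p,'z9',ray(s,*p,.009)[:2].round(3),'z32',ray(s,*p,.032)[:2].round(3),'z88',ray(s,*p,.088)[:2].round(3))
E
```

```text
[0.55214936 0.05438247 0.44125377]
red 4228 [265.9 127.2] z9 [0.532 0.049] z32 [0.533 0.05 ] z88 [0.536 0.05 ]
yellow 3696 [280.9 190.6] z9 [ 0.552 -0.034] z32 [ 0.552 -0.029] z88 [ 0.552 -0.018]
yellow 35 [328.2 379.2] z9 [ 0.631 -0.347] z32 [ 0.627 -0.326] z88 [ 0.617 -0.274]
yellow 436 [331.9 388.1] z9 [ 0.638 -0.366] z32 [ 0.634 -0.343] z88 [ 0.623 -0.289]
yellow 54 [243.3 389.9] z9 [ 0.492 -0.37 ] z32 [ 0.495 -0.348] z88 [ 0.503 -0.293]
green 4281 [330.5 112.7] z9 [0.615 0.068] z32 [0.612 0.067] z88 [0.604 0.066]
blue 3859 [342.9 176.2] z9 [ 0.635 -0.014] z32 [ 0.631 -0.01 ] z88 [ 0.62  -0.001]
blue 35 [262.9 357.8] z9 [ 0.525 -0.304] z32 [ 0.526 -0.285] z88 [ 0.53  -0.239]
blue 38 [281.9 357.9] z9 [ 0.555 -0.304] z32 [ 0.555 -0.285] z88 [ 0.555 -0.239]
pink 355 [305.3   7.1] z9 [0.581 0.193] z32 [0.579 0.186] z88 [0.575 0.168]
pink 90 [299.9  29.4] z9 [0.574 0.167] z32 [0.573 0.161] z88 [0.57  0.147]
```

View pics/w1.png

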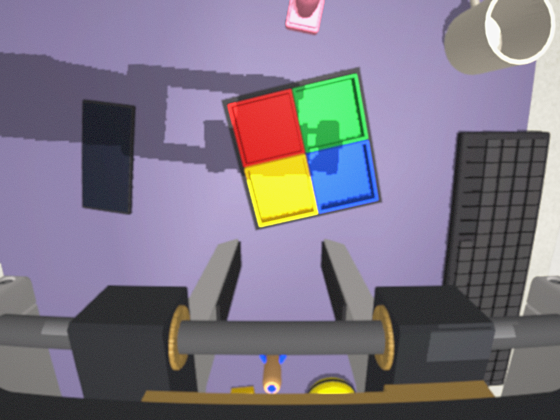

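Wrist view: the caddy is seen nearly from above, red bay (266,127), green (330,113), blue (343,176), yellow (281,191). The centres are 81 to 83 mm apart, against 80 nominal. Fitted bays: red (0.534,0.049), green (0.612,0.067), blue (0.630,-0.011), yellow (0.553,-0.029). Now going above red.

Request:
{"name": "step_arm", "arguments": {
  "plan": [
    [[-10, 301, -40, 0, 50], [-10, 301, -40, 0, 50], [-10, 301, -40, 0, 50], [-10, 301, -40, 0, 50], [-10, 301, -40, 0, 50], [-10, 301, -40, 0, 50], [-10, 301, -40, 0, 50], [-10, 301, -40, 0, 50]]
  ]
}}

```text
time: 2.52
tool_pos: [0.54, 0.2818, 0.2216]
ee_rot: [-3.14, -0.002, 1.575]
wrist_force: [0.3, -0.6, -1.2]
width: 0.0468
```

Request:
{"name": "step_arm", "arguments": {
  "plan": [
    [[0, 0, 0, 0, 50], [0, 0, 0, 0, 50]]
  ]
}}

```text
time: 2.68
tool_pos: [0.5415, 0.277, 0.2228]
ee_rot: [3.141, 0.001, 1.571]
wrist_force: [-0.4, 0.1, -0.1]
width: 0.047
```

```bash
python3 - <<'E'
from m import *
s=snap('wrist','w2.png'); print(robot.get_obs()['tool_pos'])
for c,ar,p in blobs(s,8,60000): print(c,ar,p,'z18',ray(s,*p,.018)[:2].round(3),'z88',ray(s,*p,.088)[:2].round(3))
E
```

```text
[0.54184573 0.27642629 0.22320693]
red 650 [280.6 178. ] z18 [0.542 0.288] z88 [0.542 0.3  ]
red 166 [280.9 197.6] z18 [0.542 0.264] z88 [0.542 0.28 ]
red 20 [292.8 319.2] z18 [0.558 0.096] z88 [0.555 0.142]
red 1354 [275.1 366. ] z18 [0.534 0.018] z88 [0.535 0.079]
yellow 431 [364.8 108. ] z18 [0.638 0.369] z88 [0.62  0.366]
yellow 862 [287.1 385.5] z18 [ 0.551 -0.017] z88 [0.55 0.05]
green 677 [194.2 206.1] z18 [0.436 0.254] z88 [0.455 0.272]
green 131 [171.2 228.9] z18 [0.405 0.224] z88 [0.43  0.248]
green 211 [320.4 316.4] z18 [0.596 0.1  ] z88 [0.586 0.146]
green 542 [325.6 362. ] z18 [0.606 0.025] z88 [0.594 0.084]
blue 719 [226.  101.4] z18 [0.48  0.376] z88 [0.491 0.372]
blue 195 [205.2  93.6] z18 [0.457 0.385] z88 [0.472 0.379]
blue 950 [334.6 380.7] z18 [ 0.621 -0.009] z88 [0.606 0.056]
pink 43 [293.7 176.1] z18 [0.557 0.291] z88 [0.555 0.302]
pink 14 [265.  177.5] z18 [0.523 0.289] z88 [0.527 0.3  ]
pink 15 [263.3 191.6] z18 [0.521 0.272] z88 [0.525 0.286]
pink 783 [309.9 259.5] z18 [0.579 0.184] z88 [0.572 0.214]
```

View pics/w2.png

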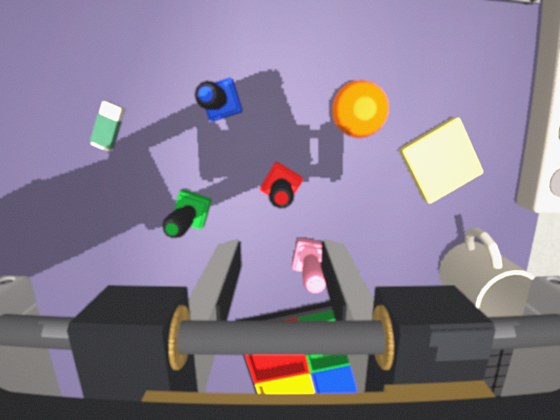

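Wrist view: red dot at (281,198), i.e. (0.542,0.280); pink at (312,270) is clear of the jaw line. All other dots match. Descending.

Request:
{"name": "step_arm", "arguments": {
  "plan": [
    [[0, 4, -90, 0, 50], [0, 4, -120, 0, 50], [0, 4, -150, 0, 50], [0, 4, -179, 0, 50], [0, 4, -179, 0, 50], [0, 4, -179, 0, 50]]
  ]
}}

```text
time: 3.23
tool_pos: [0.5389, 0.2791, 0.0394]
ee_rot: [-3.133, 0.004, 1.569]
wrist_force: [-0.8, 0.1, -1.3]
width: 0.0468
```

Request:
{"name": "step_arm", "arguments": {
  "plan": [
    [[0, 0, 0, 0, 0], [0, 0, 0, 0, 0], [0, 0, 0, 0, 0], [0, 0, 0, 0, 0], [0, 0, 0, 0, 0], [0, 0, 0, 0, 0]]
  ]
}}

```text
time: 3.73
tool_pos: [0.5434, 0.2834, 0.0472]
ee_rot: [3.136, -0.002, 1.572]
wrist_force: [-0.1, 0.0, 6.1]
width: 0.026
```

Request:
{"name": "step_arm", "arguments": {
  "plan": [
    [[0, 0, 40, 0, 0], [0, 0, 80, 0, 0], [0, 0, 120, 0, 0], [0, 0, 150, 0, 0], [0, 0, 150, 0, 0]]
  ]
}}

```text
time: 4.15
tool_pos: [0.5449, 0.2844, 0.2039]
ee_rot: [3.125, -0.007, 1.572]
wrist_force: [0.9, 0.1, 0.0]
width: 0.026
```

Request:
{"name": "step_arm", "arguments": {
  "plan": [
    [[-8, -233, 0, 0, 0], [-8, -233, 0, 0, 0], [-8, -233, 0, 0, 0], [-8, -233, 0, 0, 0], [-8, -233, 0, 0, 0], [-8, -233, 0, 0, 0], [-8, -233, 0, 0, 0], [-8, -233, 0, 0, 0]]
  ]
}}

```text
time: 4.82
tool_pos: [0.5331, 0.0486, 0.193]
ee_rot: [-3.141, -0.001, 1.569]
wrist_force: [0.2, 0.0, -0.3]
width: 0.0261
```

Request:
{"name": "step_arm", "arguments": {
  "plan": [
    [[0, 0, 0, 0, 0], [0, 0, 0, 0, 0]]
  ]
}}

```text
time: 4.98
tool_pos: [0.5333, 0.0509, 0.1932]
ee_rot: [-3.141, -0.001, 1.574]
wrist_force: [0.3, 0.4, -0.6]
width: 0.0258
```

```bash
python3 - <<'E'
from m import *
s=snap('scene','s1.png');o=robot.get_obs(); print(o['tool_pos'],o['wrist_force'],o['width'])
w=snap('wrist','w3.png')
a=cv2.imread('pics/s1.png')[80:280,180:420];b=cv2.imread('pics/w3.png')[90:390,150:420]
cv2.imwrite('pics/c1.png',cv2.hconcat([cv2.resize(a,(432,360)),cv2.resize(b,(324,360))]))
E
```

```text
[0.533304   0.05099398 0.19329135] [ 0.12156555 -0.26754419 -0.29208028] 0.026022043757078776
```

View pics/c1.png

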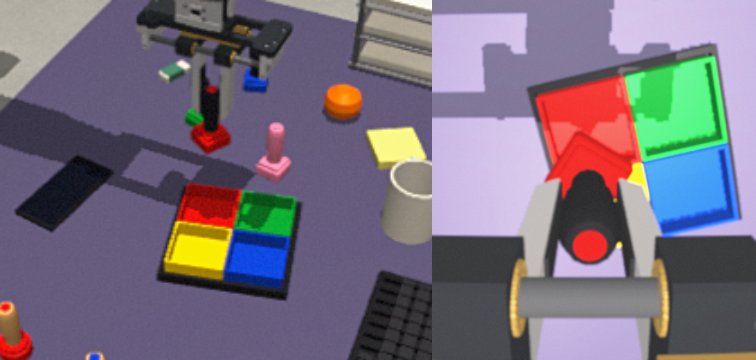

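The red stamp is held upright between the fingers (scene view) and the TCP is within 2 mm of the red bay centre. Lowering and releasing.

Request:
{"name": "step_arm", "arguments": {
  "plan": [
    [[1, -2, -40, 0, 0], [1, -2, -80, 0, 0], [1, -2, -115, 0, 0], [1, -2, -130, 0, 0], [1, -2, -140, 0, 0], [1, -2, -140, 0, 0], [1, -2, -140, 0, 0], [1, -2, -140, 0, 0]]
  ]
}}

```text
time: 5.75
tool_pos: [0.5346, 0.0487, 0.0547]
ee_rot: [3.141, -0.001, 1.573]
wrist_force: [-2.7, 1.5, 5.9]
width: 0.0258
```

Request:
{"name": "step_arm", "arguments": {
  "plan": [
    [[0, 0, 0, 0, 0], [0, 0, 0, 0, 50], [0, 0, 0, 0, 50], [0, 0, 0, 0, 50], [0, 0, 0, 0, 50], [0, 0, 0, 0, 50]]
  ]
}}

```text
time: 6.25
tool_pos: [0.5343, 0.0476, 0.0533]
ee_rot: [-3.141, 0.0, 1.572]
wrist_force: [0.1, -0.2, -0.5]
width: 0.0466
```

Request:
{"name": "step_arm", "arguments": {
  "plan": [
    [[0, 0, 30, 0, 50], [0, 0, 65, 0, 50], [0, 0, 105, 0, 50], [0, 0, 145, 0, 50], [0, 0, 145, 0, 50], [0, 0, 145, 0, 50]]
  ]
}}

```text
time: 6.75
tool_pos: [0.5363, 0.0475, 0.2022]
ee_rot: [3.134, 0.0, 1.572]
wrist_force: [-0.2, 0.6, -0.8]
width: 0.0469
```

Request:
{"name": "step_arm", "arguments": {
  "plan": [
    [[-104, 200, 0, 0, 50], [-104, 200, 0, 0, 50], [-104, 200, 0, 0, 50], [-104, 200, 0, 0, 50], [-104, 200, 0, 0, 50], [-104, 200, 0, 0, 50], [-104, 200, 0, 0, 50], [-104, 200, 0, 0, 50]]
  ]
}}

```text
time: 7.42
tool_pos: [0.4293, 0.2477, 0.1966]
ee_rot: [-3.139, 0.002, 1.574]
wrist_force: [0.8, -0.2, -0.2]
width: 0.0466
```

Request:
{"name": "step_arm", "arguments": {
  "plan": [
    [[0, 0, 0, 0, 50], [0, 0, 0, 0, 50]]
  ]
}}

```text
time: 7.58
tool_pos: [0.4308, 0.2463, 0.1976]
ee_rot: [-3.14, 0.001, 1.57]
wrist_force: [-0.1, -0.1, -0.3]
width: 0.0474
```

```bash
python3 - <<'E'
from m import *
print(robot.get_obs()['tool_pos'])
for n in ['scene','wrist']:
  s=snap(n)
  for c,ar,p in blobs(s,8,300):
    q=ray(s,*p,.088); r=ray(s,*p,.097)
    if c in('red','green','blue') and .3<q[0]<.7 and abs(q[1])<.5: print(n,c,ar,p,'z88',q[:2].round(3),'z97',r[:2].round(3))
E
```

```text
[0.43076383 0.24634583 0.19763159]
scene red 23 [296.3 174.7] z88 [0.529 0.057] z97 [0.533 0.047]
scene red 17 [182.1 250.2] z88 [ 0.406 -0.269] z97 [ 0.411 -0.275]
scene red 233 [188.2 273.6] z88 [ 0.452 -0.317] z97 [ 0.457 -0.322]
scene green 8 [291.5 123.5] z88 [0.429 0.248] z97 [0.434 0.237]
scene green 158 [291.4 145.7] z88 [0.47  0.157] z97 [0.475 0.146]
scene blue 14 [322.9 103.5] z88 [0.471 0.38 ] z97 [0.476 0.367]
scene blue 141 [321.5 124.9] z88 [0.508 0.278] z97 [0.512 0.266]
scene blue 17 [232.1 278.4] z88 [ 0.54  -0.288] z97 [ 0.544 -0.293]
scene blue 246 [235.1 301.8] z88 [ 0.573 -0.335] z97 [ 0.577 -0.34 ]
wrist red 9 [331.8 319.4] z88 [0.483 0.128] z97 [0.482 0.134]
wrist green 165 [279.6 205.8] z88 [0.43  0.248] z97 [0.43 0.25]
wrist blue 96 [330.9  52.5] z88 [0.473 0.379] z97 [0.472 0.377]
```

Red stands in its bay: its dot at 97 mm height is at (0.533,0.047). Now green.

Request:
{"name": "step_arm", "arguments": {
  "plan": [
    [[0, 2, -40, 0, 50], [0, 2, -80, 0, 50], [0, 2, -115, 0, 50], [0, 2, -140, 0, 50], [0, 2, -154, 0, 50], [0, 2, -154, 0, 50], [0, 2, -154, 0, 50]]
  ]
}}

```text
time: 8.27
tool_pos: [0.4303, 0.2487, 0.044]
ee_rot: [-3.14, 0.001, 1.57]
wrist_force: [-0.8, 0.2, -0.6]
width: 0.0468
```

Request:
{"name": "step_arm", "arguments": {
  "plan": [
    [[0, 0, 0, 0, 0], [0, 0, 0, 0, 0], [0, 0, 0, 0, 0], [0, 0, 0, 0, 0], [0, 0, 0, 0, 0], [0, 0, 0, 0, 0]]
  ]
}}

```text
time: 8.77
tool_pos: [0.4313, 0.2501, 0.046]
ee_rot: [3.139, -0.001, 1.572]
wrist_force: [-0.6, -0.7, 5.0]
width: 0.0259
```

Request:
{"name": "step_arm", "arguments": {
  "plan": [
    [[0, 0, 40, 0, 0], [0, 0, 80, 0, 0], [0, 0, 120, 0, 0], [0, 0, 150, 0, 0], [0, 0, 150, 0, 0]]
  ]
}}

```text
time: 9.18
tool_pos: [0.4336, 0.2512, 0.2026]
ee_rot: [3.128, -0.006, 1.572]
wrist_force: [0.4, 1.0, -0.3]
width: 0.0266
```

Request:
{"name": "step_arm", "arguments": {
  "plan": [
    [[182, -182, 0, 0, 0], [182, -182, 0, 0, 0], [182, -182, 0, 0, 0], [182, -182, 0, 0, 0], [182, -182, 0, 0, 0], [182, -182, 0, 0, 0], [182, -182, 0, 0, 0], [182, -182, 0, 0, 0]]
  ]
}}

```text
time: 9.85
tool_pos: [0.613, 0.0652, 0.1918]
ee_rot: [-3.138, 0.0, 1.568]
wrist_force: [0.6, 0.2, -0.7]
width: 0.0261
```

Request:
{"name": "step_arm", "arguments": {
  "plan": [
    [[0, 0, 0, 0, 0], [0, 0, 0, 0, 0], [0, 0, 0, 0, 0]]
  ]
}}

```text
time: 10.1
tool_pos: [0.6113, 0.0692, 0.1948]
ee_rot: [-3.141, -0.0, 1.574]
wrist_force: [0.4, 0.1, -1.2]
width: 0.026
```

Request:
{"name": "step_arm", "arguments": {
  "plan": [
    [[1, -1, -40, 0, 0], [1, -1, -80, 0, 0], [1, -1, -115, 0, 0], [1, -1, -130, 0, 0], [1, -1, -140, 0, 0], [1, -1, -140, 0, 0], [1, -1, -140, 0, 0], [1, -1, -140, 0, 0]]
  ]
}}

```text
time: 10.77
tool_pos: [0.6137, 0.0676, 0.0558]
ee_rot: [3.139, -0.0, 1.573]
wrist_force: [-0.6, -0.3, -0.4]
width: 0.026
```

Request:
{"name": "step_arm", "arguments": {
  "plan": [
    [[0, 0, 0, 0, 0], [0, 0, 0, 0, 50], [0, 0, 0, 0, 50], [0, 0, 0, 0, 50], [0, 0, 0, 0, 50], [0, 0, 0, 0, 50]]
  ]
}}

```text
time: 11.27
tool_pos: [0.6135, 0.0666, 0.0546]
ee_rot: [3.141, -0.0, 1.572]
wrist_force: [0.8, 0.6, -0.7]
width: 0.0467
```

Request:
{"name": "step_arm", "arguments": {
  "plan": [
    [[0, 0, 30, 0, 50], [0, 0, 65, 0, 50], [0, 0, 105, 0, 50], [0, 0, 145, 0, 50], [0, 0, 145, 0, 50], [0, 0, 145, 0, 50]]
  ]
}}

```text
time: 11.77
tool_pos: [0.6153, 0.0666, 0.2039]
ee_rot: [3.133, -0.0, 1.572]
wrist_force: [0.4, 0.4, 0.6]
width: 0.0467
```

Request:
{"name": "step_arm", "arguments": {
  "plan": [
    [[-130, 290, 0, 0, 50], [-130, 290, 0, 0, 50], [-130, 290, 0, 0, 50], [-130, 290, 0, 0, 50], [-130, 290, 0, 0, 50], [-130, 290, 0, 0, 50], [-130, 290, 0, 0, 50], [-130, 290, 0, 0, 50]]
  ]
}}

```text
time: 12.43
tool_pos: [0.4802, 0.3594, 0.1968]
ee_rot: [-3.137, 0.001, 1.575]
wrist_force: [-0.3, -0.4, 0.2]
width: 0.0466
```

Request:
{"name": "step_arm", "arguments": {
  "plan": [
    [[-10, 22, 0, 0, 50], [-10, 22, 0, 0, 50], [-10, 22, 0, 0, 50]]
  ]
}}

```text
time: 12.68
tool_pos: [0.472, 0.3789, 0.1971]
ee_rot: [-3.138, 0.003, 1.574]
wrist_force: [0.6, -0.7, 0.2]
width: 0.0468
```

```bash
python3 - <<'E'
from m import *
print(robot.get_obs()['tool_pos'])
for n in ['scene','wrist']:
  s=snap(n)
  for c,ar,p in blobs(s,8,300):
    q=ray(s,*p,.088); r=ray(s,*p,.097)
    if c in('red','green','blue') and .3<q[0]<.7 and abs(q[1])<.5: print(n,c,ar,p,'z88',q[:2].round(3),'z97',r[:2].round(3))
E
```

```text
[0.47200224 0.37894929 0.19705839]
scene red 22 [296.2 174.6] z88 [0.529 0.057] z97 [0.533 0.048]
scene red 16 [182.2 250.2] z88 [ 0.406 -0.269] z97 [ 0.411 -0.275]
scene red 234 [188.2 273.5] z88 [ 0.452 -0.316] z97 [ 0.457 -0.322]
scene green 20 [329.  179.4] z88 [0.609 0.075] z97 [0.613 0.065]
scene blue 9 [322.8 103.6] z88 [0.471 0.379] z97 [0.476 0.366]
scene blue 145 [321.5 124.9] z88 [0.508 0.278] z97 [0.512 0.266]
scene blue 18 [232.  278.3] z88 [ 0.54  -0.288] z97 [ 0.544 -0.293]
scene blue 245 [235.1 301.8] z88 [ 0.573 -0.335] z97 [ 0.577 -0.34 ]
wrist green 14 [351.6 390.1] z88 [0.552 0.168] z97 [0.55  0.176]
wrist blue 186 [280.6 206.8] z88 [0.473 0.378] z97 [0.473 0.381]
```

Green is in its bay. Now blue, whose dot is under the TCP.

Request:
{"name": "step_arm", "arguments": {
  "plan": [
    [[0, 0, -40, 0, 50], [0, 0, -80, 0, 50], [0, 0, -115, 0, 50], [0, 0, -140, 0, 50], [0, 0, -153, 0, 50], [0, 0, -153, 0, 50], [0, 0, -153, 0, 50]]
  ]
}}

```text
time: 13.37
tool_pos: [0.474, 0.3778, 0.0467]
ee_rot: [-3.141, 0.0, 1.57]
wrist_force: [0.0, -0.3, 1.5]
width: 0.0473
```

Request:
{"name": "step_arm", "arguments": {
  "plan": [
    [[0, 0, 0, 0, 0], [0, 0, 0, 0, 0], [0, 0, 0, 0, 0], [0, 0, 0, 0, 0], [0, 0, 0, 0, 0], [0, 0, 0, 0, 0]]
  ]
}}

```text
time: 13.87
tool_pos: [0.4743, 0.3793, 0.0485]
ee_rot: [3.139, -0.002, 1.572]
wrist_force: [-0.5, -0.8, 5.5]
width: 0.0263
```

Request:
{"name": "step_arm", "arguments": {
  "plan": [
    [[0, 0, 40, 0, 0], [0, 0, 80, 0, 0], [0, 0, 120, 0, 0], [0, 0, 150, 0, 0], [0, 0, 150, 0, 0]]
  ]
}}

```text
time: 14.28
tool_pos: [0.4762, 0.3807, 0.2056]
ee_rot: [3.129, -0.008, 1.572]
wrist_force: [0.8, 1.2, 0.0]
width: 0.0262
```

Request:
{"name": "step_arm", "arguments": {
  "plan": [
    [[119, -293, 0, 0, 0], [119, -293, 0, 0, 0], [119, -293, 0, 0, 0], [119, -293, 0, 0, 0], [119, -293, 0, 0, 0], [119, -293, 0, 0, 0], [119, -293, 0, 0, 0], [119, -293, 0, 0, 0]]
  ]
}}

```text
time: 14.95
tool_pos: [0.5928, 0.0814, 0.1947]
ee_rot: [-3.14, 0.002, 1.569]
wrist_force: [-0.3, 1.0, -0.6]
width: 0.0261
```

Request:
{"name": "step_arm", "arguments": {
  "plan": [
    [[39, -98, 0, 0, 0], [39, -98, 0, 0, 0], [39, -98, 0, 0, 0], [39, -98, 0, 0, 0], [39, -98, 0, 0, 0], [39, -98, 0, 0, 0]]
  ]
}}

```text
time: 15.45
tool_pos: [0.6307, -0.0117, 0.1953]
ee_rot: [-3.139, -0.001, 1.572]
wrist_force: [-0.5, -0.4, -1.6]
width: 0.0263
```

Request:
{"name": "step_arm", "arguments": {
  "plan": [
    [[0, 0, -40, 0, 0], [0, 0, -80, 0, 0], [0, 0, -115, 0, 0], [0, 0, -130, 0, 0], [0, 0, -140, 0, 0], [0, 0, -140, 0, 0], [0, 0, -140, 0, 0], [0, 0, -140, 0, 0]]
  ]
}}

```text
time: 16.12
tool_pos: [0.6316, -0.011, 0.0572]
ee_rot: [3.14, -0.0, 1.574]
wrist_force: [-0.1, -0.4, -1.3]
width: 0.0258
```

Request:
{"name": "step_arm", "arguments": {
  "plan": [
    [[0, 0, 0, 0, 0], [0, 0, 0, 0, 50], [0, 0, 0, 0, 50], [0, 0, 0, 0, 50], [0, 0, 0, 0, 50], [0, 0, 0, 0, 50]]
  ]
}}

```text
time: 16.62
tool_pos: [0.6315, -0.0125, 0.0567]
ee_rot: [3.141, 0.0, 1.572]
wrist_force: [-0.6, 0.2, 0.6]
width: 0.0468
```

Request:
{"name": "step_arm", "arguments": {
  "plan": [
    [[0, 0, 30, 0, 50], [0, 0, 65, 0, 50], [0, 0, 105, 0, 50], [0, 0, 145, 0, 50], [0, 0, 145, 0, 50], [0, 0, 145, 0, 50]]
  ]
}}

```text
time: 17.12
tool_pos: [0.6333, -0.0126, 0.2061]
ee_rot: [3.133, 0.001, 1.572]
wrist_force: [-0.3, -0.2, -0.9]
width: 0.0469
```

Request:
{"name": "step_arm", "arguments": {
  "plan": [
    [[-110, -290, 10, 0, 50], [-110, -290, 10, 0, 50], [-110, -290, 10, 0, 50], [-110, -290, 10, 0, 50], [-110, -290, 10, 0, 50], [-110, -290, 10, 0, 50], [-110, -290, 10, 0, 50], [-110, -290, 10, 0, 50]]
  ]
}}

```text
time: 17.78
tool_pos: [0.5182, -0.3064, 0.2088]
ee_rot: [-3.137, -0.0, 1.567]
wrist_force: [0.8, 0.5, 0.6]
width: 0.0475
```

Request:
{"name": "step_arm", "arguments": {
  "plan": [
    [[-30, -89, 0, 0, 50], [-30, -89, 0, 0, 50], [-30, -89, 0, 0, 50], [-30, -89, 0, 0, 50], [-30, -89, 0, 0, 50]]
  ]
}}

```text
time: 18.2
tool_pos: [0.4908, -0.3908, 0.2094]
ee_rot: [-3.14, -0.003, 1.571]
wrist_force: [0.3, 1.1, -0.2]
width: 0.0472
```

```bash
python3 - <<'E'
from m import *
print(robot.get_obs()['tool_pos'])
for n in ['scene','side','wrist']:
  s=snap(n,'y_'+n+'.png')
  for c,ar,p in blobs(s,8,300):
    q=ray(s,*p,.088); r=ray(s,*p,.097)
    if c in('red','green','blue','yellow') and .3<q[0]<.7 and abs(q[1])<.5: print(n,c,ar,p,'z88',q[:2].round(3),'z97',r[:2].round(3))
E
```

```text
[ 0.490783   -0.39083212  0.20936579]
scene red 22 [296.2 174.6] z88 [0.529 0.057] z97 [0.533 0.048]
scene red 141 [189.4 274.5] z88 [ 0.455 -0.318] z97 [ 0.46  -0.323]
scene yellow 25 [184.4 307.8] z88 [ 0.49  -0.391] z97 [ 0.495 -0.395]
scene yellow 209 [190.4 328.8] z88 [ 0.526 -0.425] z97 [ 0.53  -0.429]
scene green 18 [329.  179.3] z88 [0.609 0.075] z97 [0.612 0.066]
scene green 214 [317.3 196.3] z88 [0.606 0.007] z97 [ 0.609 -0.001]
scene green 277 [336.6 199.9] z88 [0.652 0.015] z97 [0.655 0.007]
scene blue 26 [324.2 201.3] z88 [ 0.627 -0.001] z97 [ 0.63 -0.01]
scene blue 18 [232.  278.3] z88 [ 0.54  -0.288] z97 [ 0.544 -0.293]
scene blue 246 [235.1 301.8] z88 [ 0.573 -0.335] z97 [ 0.577 -0.34 ]
side red 11 [326.9 141.3] z88 [ 0.407 -0.27 ] z97 [ 0.409 -0.258]
side red 146 [324.5 163.9] z88 [ 0.418 -0.17 ] z97 [ 0.419 -0.159]
side red 22 [277.3 221.5] z88 [0.535 0.04 ] z97 [0.534 0.048]
side yellow 9 [297.3 115.9] z88 [ 0.491 -0.393] z97 [ 0.491 -0.379]
side yellow 105 [296.3 137.7] z88 [ 0.493 -0.282] z97 [ 0.493 -0.27 ]
side green 25 [241.4 226. ] z88 [0.615 0.057] z97 [0.614 0.065]
side blue 8 [279.6 136. ] z88 [ 0.541 -0.288] z97 [ 0.54  -0.276]
side blue 131 [279.5 158.7] z88 [ 0.537 -0.187] z97 [ 0.537 -0.175]
side blue 21 [237.2 201.7] z88 [ 0.633 -0.02 ] z97 [ 0.631 -0.011]
wrist red 123 [184.3  71.4] z88 [ 0.407 -0.269] z97 [ 0.41  -0.271]
wrist yellow 158 [279.3 204.9] z88 [ 0.491 -0.39 ] z97 [ 0.491 -0.388]
wrist blue 89 [335.6  93.5] z88 [ 0.541 -0.288] z97 [ 0.539 -0.289]
```

View pics/y_wrist.png

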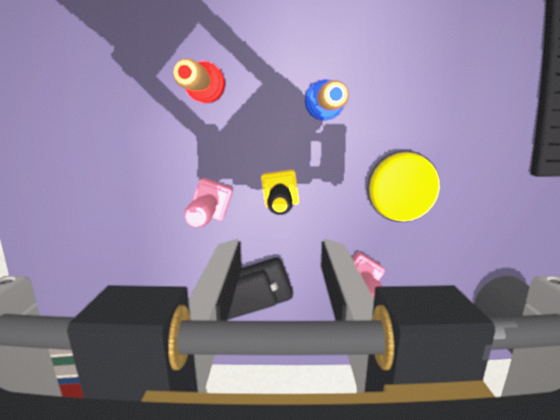

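Wrist view: yellow black-knob at (280,203), right under the TCP. Pink at (200,210) is about 70 mm to the side, and the fingers reach 36 mm, so they clear it. Red, green and blue sit in their bays within 2 mm in both views.

Request:
{"name": "step_arm", "arguments": {
  "plan": [
    [[0, 1, -40, 0, 50], [0, 1, -80, 0, 50], [0, 1, -115, 0, 50], [0, 1, -145, 0, 50], [0, 1, -165, 0, 50], [0, 1, -165, 0, 50], [0, 1, -165, 0, 50]]
  ]
}}

```text
time: 18.93
tool_pos: [0.4915, -0.3883, 0.0456]
ee_rot: [-3.14, -0.002, 1.574]
wrist_force: [0.5, 0.3, 0.6]
width: 0.0471
```

Request:
{"name": "step_arm", "arguments": {
  "plan": [
    [[0, 0, 0, 0, 0], [0, 0, 0, 0, 0], [0, 0, 0, 0, 0], [0, 0, 0, 0, 0], [0, 0, 0, 0, 0], [0, 0, 0, 0, 0]]
  ]
}}

```text
time: 19.43
tool_pos: [0.4923, -0.3913, 0.0488]
ee_rot: [3.139, 0.002, 1.572]
wrist_force: [0.1, 0.5, 6.3]
width: 0.0255
```

Request:
{"name": "step_arm", "arguments": {
  "plan": [
    [[0, 0, 40, 0, 0], [0, 0, 80, 0, 0], [0, 0, 120, 0, 0], [0, 0, 150, 0, 0], [0, 0, 150, 0, 0]]
  ]
}}

```text
time: 19.85
tool_pos: [0.4938, -0.3928, 0.2059]
ee_rot: [3.13, 0.01, 1.572]
wrist_force: [0.1, 0.7, 0.1]
width: 0.0262
```

Request:
{"name": "step_arm", "arguments": {
  "plan": [
    [[47, 270, 0, 0, 0], [47, 270, 0, 0, 0], [47, 270, 0, 0, 0], [47, 270, 0, 0, 0], [47, 270, 0, 0, 0], [47, 270, 0, 0, 0], [47, 270, 0, 0, 0], [47, 270, 0, 0, 0]]
  ]
}}

```text
time: 20.52
tool_pos: [0.5384, -0.1153, 0.1955]
ee_rot: [-3.14, -0.003, 1.578]
wrist_force: [0.2, -0.0, -0.9]
width: 0.0262
```

Request:
{"name": "step_arm", "arguments": {
  "plan": [
    [[14, 91, 0, 0, 0], [14, 91, 0, 0, 0], [14, 91, 0, 0, 0], [14, 91, 0, 0, 0], [14, 91, 0, 0, 0], [14, 91, 0, 0, 0]]
  ]
}}

```text
time: 21.02
tool_pos: [0.5521, -0.0311, 0.196]
ee_rot: [-3.141, 0.001, 1.57]
wrist_force: [-0.0, -0.3, -0.6]
width: 0.0263
```

Request:
{"name": "step_arm", "arguments": {
  "plan": [
    [[1, 1, -40, 0, 0], [1, 1, -80, 0, 0], [1, 1, -115, 0, 0], [1, 1, -130, 0, 0], [1, 1, -140, 0, 0], [1, 1, -140, 0, 0], [1, 1, -140, 0, 0], [1, 1, -140, 0, 0]]
  ]
}}

```text
time: 21.68
tool_pos: [0.5537, -0.0299, 0.057]
ee_rot: [3.14, 0.001, 1.57]
wrist_force: [0.0, -0.8, -0.3]
width: 0.0259
```

Request:
{"name": "step_arm", "arguments": {
  "plan": [
    [[0, 0, 0, 0, 0], [0, 0, 0, 0, 50], [0, 0, 0, 0, 50], [0, 0, 0, 0, 50], [0, 0, 0, 0, 50], [0, 0, 0, 0, 50]]
  ]
}}

```text
time: 22.18
tool_pos: [0.5534, -0.0283, 0.0566]
ee_rot: [3.141, 0.0, 1.572]
wrist_force: [0.1, 0.3, 0.2]
width: 0.0471
```

Request:
{"name": "step_arm", "arguments": {
  "plan": [
    [[0, 0, 30, 0, 50], [0, 0, 65, 0, 50], [0, 0, 105, 0, 50], [0, 0, 145, 0, 50], [-60, -40, 180, 0, 50], [-150, -120, 180, 0, 50], [-150, -120, 180, 0, 50], [-150, -120, 180, 0, 50]]
  ]
}}

```text
time: 22.85
tool_pos: [0.4257, -0.1293, 0.2341]
ee_rot: [3.14, 0.001, 1.574]
wrist_force: [0.0, 0.0, 0.1]
width: 0.047
```

Request:
{"name": "step_arm", "arguments": {
  "plan": [
    [[0, 0, 0, 0, 50], [0, 0, 0, 0, 50], [0, 0, 0, 0, 50], [0, 0, 0, 0, 50]]
  ]
}}

```text
time: 23.18
tool_pos: [0.4274, -0.128, 0.2329]
ee_rot: [-3.141, -0.001, 1.573]
wrist_force: [0.8, -0.5, -0.3]
width: 0.0472
```

```bash
python3 - <<'E'
from m import *
o=robot.get_obs();print(o['time'],o['tool_pos'],o['wrist_force'])
for n in ['scene','side']:
  s=snap(n,'f_'+n+'.png')
  for c,ar,p in blobs(s,8,60):
    q=ray(s,*p,.088); r=ray(s,*p,.097)
    if c in('red','green','blue','yellow') and .3<q[0]<.7 and abs(q[1])<.5: print(n,c,ar,p,'z88',q[:2].round(3),'z97',r[:2].round(3))
a=cv2.imread('pics/f_scene.png')[100:400,130:420];b=cv2.imread('pics/f_side.png')[90:390,180:420]
cv2.imwrite('pics/f.png',cv2.hconcat([cv2.resize(a,None,fx=1.5,fy=1.5),cv2.resize(b,None,fx=1.5,fy=1.5)]))
E
```

```text
23.1833 [ 0.42744889 -0.12803344  0.23287757] [ 0.80390355 -0.47731093 -0.31443953]
scene red 22 [296.2 174.6] z88 [0.529 0.057] z97 [0.533 0.048]
scene red 17 [182.4 250.2] z88 [ 0.406 -0.269] z97 [ 0.412 -0.275]
scene yellow 25 [290.9 195.7] z88 [ 0.548 -0.017] z97 [ 0.552 -0.026]
scene green 19 [328.8 179.3] z88 [0.609 0.075] z97 [0.612 0.065]
scene blue 27 [324.3 201.4] z88 [ 0.627 -0.002] z97 [ 0.63 -0.01]
scene blue 17 [232.1 278.4] z88 [ 0.54  -0.288] z97 [ 0.544 -0.293]
side red 11 [326.9 141.3] z88 [ 0.407 -0.27 ] z97 [ 0.409 -0.258]
side red 23 [277.3 221.4] z88 [0.535 0.04 ] z97 [0.534 0.048]
side yellow 21 [270.6 198.4] z88 [ 0.554 -0.035] z97 [ 0.553 -0.025]
side green 25 [241.4 226. ] z88 [0.615 0.057] z97 [0.614 0.065]
side blue 8 [279.6 136. ] z88 [ 0.541 -0.288] z97 [ 0.54  -0.276]
side blue 21 [237.2 201.7] z88 [ 0.633 -0.02 ] z97 [ 0.631 -0.011]
```

View pics/f.png

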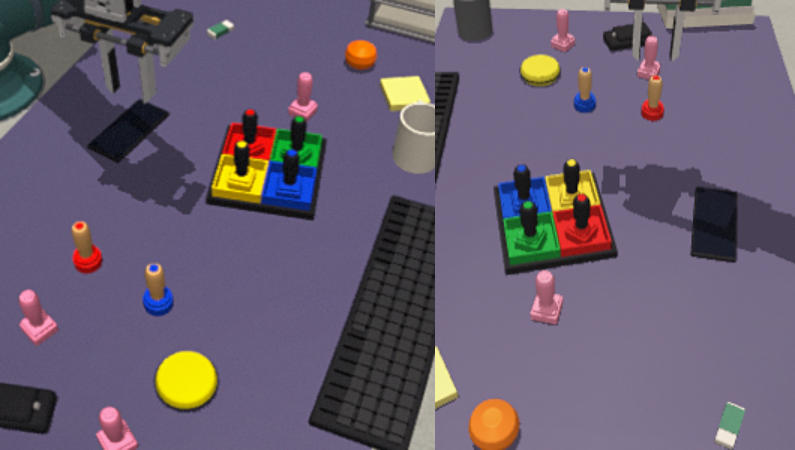

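The final crops show all four stamps upright in the bays of their own colour. The round and pink stamps are unmoved and the arm is clear, so I'm handing in.

```bash
python3 -c "
from bench import robot; print(robot.close_job())"
```

```text
the job is handed in; nothing more can be done
None
```

All four black-knob stamps are standing upright and released in the bays of their own colour, and I handed the job in at about 23 s of the 96 s allowed. I placed them in the order red, green, blue, yellow.

In the last check, both fixed cameras put every stamp's dot at the height of a stamp resting on the bay floor. Each dot was within about 4 mm of its bay centre. The round wood-knob stamps measured in the same place as at the start, within 1 mm, and the pink ones look untouched. The arm is clear of everything, and no check failed or disagreed.

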